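Unstack the heating blocks onto their heaters

ROBOT

A 7-joint arm with a two-finger parallel gripper is mounted at the origin on a cart in front of the work surface, level with it; the furniture and walls round the work are solid. World frame = base frame: x ahead of the robot, y to its left, z up, the work surface at z = 0. Lengths are in m, angles in degrees, forces in N, time in s.
With the tool pointing down it reaches from about 0.35 to 0.775 m from the base axis. Payload 3.1 kg.
Tool frame: the origin (TCP) lies on the centre line of the jaws, within the pads' length; the fingertips stand 17 mm ahead of it and the grasp point (between the pads) lies 2 mm behind it (robot.tip_reach is the distance from the TCP to the fingertips, in m); z points along the fingers, y is the line along which they close (so a half turn about z gives the same grasp; the last joint's range is limited). The gripper opens to 85 mm and grips with 20 to 120 N. Pads are 22 mm wide; open, the fingers measure 114 mm over their backs; the gripper's body (76 mm by 85 mm) begins 54 mm behind the grasp point. The pads swing forward as they close: fully open they stand 13 mm farther back than shut.
Start: joints at [62.871, 17.813, 0.802, 86.603, -0.252, 75.585, -1.558], TCP at [0.23, -0.5, 0.216] pointing down, gripper open.
Joint ranges: [-154.91, 154.91], [-16.99, 109.72], [-72.82, 74.43], [7.12, 147.25], [-82.49, 262.49], [11.32, 116.49], [-174.64, 174.64]. Speed limits (degrees/s): [159.86, 159.86, 180, 180, 180, 180, 180].

INTERFACE

Orientations are given as [roll, pitch, yaw] about the fixed x, y, z axes, in that order (R = Rz(yaw) Ry(pitch) Rx(roll)).
In Python, from station import robot, fingers, vision, workorder, recognise gives the robot as it stands. Calls block until the motion is done:
- robot.move_to(position, orientation): joint-space move of the TCP to a pose.
- robot.line_to(position, orientation=None, velocity=0.15, f_stop=None): straight line of the TCP; orientation=None keeps the orientation; velocity is the mean speed in m/s. With f_stop (N) it stops when the force on the tool has changed by that much, and returns True; else False.
- robot.move_j(angles): joint-space move.
- fingers.gripper_to(opening, force=None): opening from 0.0 (shut) to 1.0 (fully open); force is the grip in N (None keeps the last); returns when the fingers have stopped.
- robot.pause(seconds).
- robot.inverse_kinematics(position, orientation): joint angles nearest the present ones, or None.
- vision.grab_frame(name): name is "scene" or "top" or "wrist"; returns the picture (480x640x3 uint8, red, green, blue); there is no depth.
- vision.calibration(name): a dict with "mtx" (3x3 intrinsics, pixels), "extrinsics" (4x4, takes a point from world to camera coordinates); the wrist camera has in their place "T_tool_cam" (4x4, takes a point from camera to tool coordinates, whose origin is the TCP and whose axes are the flange's). Camera axes: x right, y up, looking along -z (the intrinsics and any distortion apply to the point x, -y, -z); pixel columns grow to the right and rows downward; lengths in m; the calibration is good to about 2 mm. A picture is of the moment at which its call begins: read the wrist's pose just before it. calibration takes no time and is no camera call.
A pose or a line that the arm cannot do raises robot.PlanningError and nothing moves.
- workorder.close_job(): hands the job in; it is judged then, once.
Trained networks look in the newest picture that a camera, given by its name, has taken for a name from the list of things; names that differ only in an ending like _2 or _b are one class to them, and where a whole thing is asked for, a point or a joint stands for the part that bears it (a point fixed in the world has none). Each returns a list of dicts, best first, with "p" (0 to 1); they miss things now and then, are a little off and sometimes report something else, mostly with a low value. They report only what shows in the picture. A call takes as long as a camera call. They do not tell look-alikes from the thing itself.
- recognise(label, camera): "rect" ([centre column, centre row, width, height] in pixels, round what is visible of it).
Readings, each from a call of its own:
- robot.current_time_s(): time.
- robot.current_joint_positions(): joint angles.
- robot.current_dq(): joint speeds.
- robot.current_joint_torque(): joint torques, N m.
- robot.current_tool_pos(): TCP position.
- robot.current_eef_rot(): TCP orientation.
- robot.current_contact_force(): force on the tool from outside, world axes, zero at the start.
- robot.current_torque(): the same for the moment, N m.
- robot.current_finger_gap(): opening from 0.0 (shut) to 1.0 (fully open).
- robot.current_gripper_force(): force on a finger pad.
Only numpy, scipy, OpenCV 4.12 (cv2) and the standard library are available. Lean on these libraries where they do the work, as an engineer would, in place of code of your own. Each camera call takes 0.05 s, during which the arm holds its last target. There are 200 camera calls.

TASK

Take the stack of four aluminium heating blocks apart and set each block on the heater unit whose dark plate has its shape and size: standing upright, lying flat, centred on the plate and, for the three rectangular ones, squared up with it. Set them down gently rather than dropping them, and leave the dropper bottle and the yellow-capped brown vial that stand close by where they are.

Things in the scene. Friction and masses are not known exactly. Their poses are not given: they have to be found in the camera images.
- block_large: large rectangular bare-aluminium heating block, 64 mm along its own x, 116 mm along its own y, 26 mm high, with eight wells in two rows of four; at the start the bottom of the stack, on the worktop. Origin at the centre of its underside, z up. Loose, under 0.55 kg; grip it across its 64 mm width.
- block_medium: medium rectangular bare-aluminium heating block, 54 mm along its own x, 86 mm along its own y, 26 mm high, with six wells in two rows of three; at the start on the large block. Origin at the centre of its underside, z up. Loose, under 0.55 kg; grip it across its 54 mm width.
- block_small: small rectangular bare-aluminium heating block, 44 mm along its own x, 60 mm along its own y, 26 mm high, with two wells; at the start on the medium block. Origin at the centre of its underside, z up. Loose, under 0.55 kg; grip it across its 44 mm width.
- block_round: tall round bare-aluminium heating block, 34 mm diameter, 55 mm high, one deep well in its top; at the start on top of the stack, standing on the small block. Origin at the centre of its underside, z up. Loose, about 0.12 kg.
- heater_large: fixed low white heater unit, 88 x 140 mm (own x, y), for the large block: the dark flat rectangular plate on top, without a rim, is 70 mm along x and 122 mm along y, 3 mm larger all round than the block. Origin at the centre of its underside, below the plate's centre; plate top 36 mm above the origin, housing 32 mm. Black control strip on the -x side.
- heater_medium: fixed low white heater unit, 78 x 110 mm (own x, y), for the medium block: the dark flat rectangular plate on top, without a rim, is 60 mm along x and 92 mm along y, 3 mm larger all round than the block. Origin at the centre of its underside, below the plate's centre; plate top 36 mm above the origin, housing 32 mm. Black control strip on the -x side.
- heater_small: fixed low white heater unit, 68 x 84 mm (own x, y), for the small block: the dark flat rectangular plate on top, without a rim, is 50 mm along x and 66 mm along y, 3 mm larger all round than the block. Origin at the centre of its underside, below the plate's centre; plate top 36 mm above the origin, housing 32 mm. Black control strip on the -x side.
- heater_round: fixed low white heater unit, 58 x 58 mm, for the round block: its dark flat metal plate on top is round, 40 mm diameter, without a rim. It stands behind the others. Origin at the centre of its underside, below the plate's centre; the plate's top is 36 mm above the origin, the housing round it 32 mm.
- dropper: bystander: loose brown dropper bottle with a black rubber bulb, the one nearest the heaters (two like it stand at the back), 33 mm diameter, 102 mm high, standing on the worktop; origin at the centre of its underside. Leave it alone.
- vial: bystander: loose brown vial with a yellow screw cap, the one nearest the heaters, 34 mm diameter, 70 mm high, standing on the worktop; origin at the centre of its underside. Leave it alone.
There are look-alikes about, which are no part of the job. Leave any blue look-alike of the block_round alone.

How it is judged (in metres and radians):
At the end, for the whole second after the job is handed in: Each of the four blocks rests flat and upright on the plate of its own heater, its centre within 12 mm of the plate's centre, its underside at plate height within 3 mm, the rectangular ones turned within 0.17 rad of the plate's axes (either way round), all at rest (horizontal distance between block_round and heater_round below 0.012 m and height (world z) of block_round between 0.033 and 0.039 m and angle between each of block_round, block_small, block_medium, block_large's own z axis and vertical below 0.06 rad and linear speed of each of block_round, block_small, block_medium, block_large below 0.01 m/s and angular speed of each of block_round, block_small, block_medium, block_large below 0.1 rad/s and horizontal distance between block_small and heater_small below 0.012 m and height (world z) of block_small between 0.033 and 0.039 m and angle between the x axis of block_small and the x axis of heater_small, either way round below 0.17 rad and horizontal distance between block_medium and heater_medium below 0.012 m and height (world z) of block_medium between 0.033 and 0.039 m and angle between the x axis of block_medium and the x axis of heater_medium, either way round below 0.17 rad and horizontal distance between block_large and heater_large below 0.012 m and height (world z) of block_large between 0.033 and 0.039 m and angle between the x axis of block_large and the x axis of heater_large, either way round below 0.17 rad); the robot touches nothing.
It fails at once if the dropper bottle is pushed away or tipped over (distance of dropper from where it was at the start of the episode above 0.03 m or angle between dropper's own z axis and vertical above 0.4 rad).
It fails at once if the vial is pushed away or tipped over (distance of vial from where it was at the start of the episode above 0.03 m or angle between vial's own z axis and vertical above 0.4 rad).
It fails at once if a block is dropped or banged down on its heater (faster than 0.35 m/s in the last 10 mm above the plate) ((horizontal distance between block_round and heater_round below 0.03 m and height (world z) of block_round below 0.046 m and linear speed of block_round above 0.35 m/s) or (horizontal distance between block_small and heater_small below 0.03 m and height (world z) of block_small below 0.046 m and linear speed of block_small above 0.35 m/s) or (horizontal distance between block_medium and heater_medium below 0.03 m and height (world z) of block_medium below 0.046 m and linear speed of block_medium above 0.35 m/s) or (horizontal distance between block_large and heater_large below 0.03 m and height (world z) of block_large below 0.046 m and linear speed of block_large above 0.35 m/s)).
It also fails if it takes over 112 s, if anything falls off the work surface, if the arm or the gripper's body presses on something with over 40 N, if the wrist force passes 120 N, or if a joint passes its speed limit or range.

## Working session

There is one attempt and no reset: what is moved stays moved. The work goes in short steps, each a Python script; the robot and the scene stay as the last script left them, time stands still between calls to the robot, and variables do not carry over. Pictures are saved under pics/ and viewed, at most 14 in all, crops included, and the job is handed in when it is done.

```bash
ls; mkdir -p pics
python3 - <<'E'
from station import robot, fingers, vision, workorder, recognise
import cv2
names="block_large block_medium block_small block_round heater_large heater_medium heater_small heater_round dropper vial".split()
for c in ("scene","top"):
    im=vision.grab_frame(c); cv2.imwrite(f"pics/{c}0.png",im[...,::-1])
    k=vision.calibration(c); print(c,k)
    for n in names:
        print(n,[(round(d["p"],2),[round(float(v),1) for v in d["rect"]]) for d in recognise(n,c)[:4]])
print(vision.calibration("wrist"),robot.current_time_s())
E
```

```text
pics
scene {'mtx': array([[622.98677485,   0.        , 319.63115364],
       [  0.        , 622.98677485, 249.97522466],
       [  0.        ,   0.        ,   1.        ]]), 'extrinsics': array([[-0.45197902, -0.89200272, -0.00679032,  0.26422568],
       [ 0.43293698, -0.22601262,  0.87263043, -0.29472516],
       [-0.77992342,  0.39147086,  0.48833393, -0.99034358],
       [ 0.        ,  0.        ,  0.        ,  1.        ]])}
block_large [(0.55, [277.2, 306.5, 68.0, 36.0])]
block_medium [(0.79, [272.1, 294.6, 51.5, 23.5])]
block_small [(0.89, [271.4, 281.1, 36.6, 20.4])]
block_round [(0.85, [253.3, 272.2, 17.6, 25.3]), (0.84, [274.6, 263.5, 19.6, 30.2]), (0.21, [273.5, 293.9, 50.7, 31.2])]
heater_large [(0.93, [460.7, 251.8, 64.4, 40.7])]
heater_medium [(0.98, [164.6, 335.9, 69.5, 47.1])]
heater_small [(0.68, [379.8, 270.6, 44.7, 33.6])]
heater_round [(0.56, [285.8, 258.6, 13.1, 18.7])]
dropper [(0.56, [385.2, 222.2, 14.0, 41.8])]
vial [(0.76, [206.6, 273.3, 18.9, 33.2])]
top {'mtx': array([[443.55361766,   0.        , 314.00630159],
       [  0.        , 443.55361766, 239.226702
[... 735 characters left out ...]
all [(0.75, [360.3, 270.8, 44.6, 36.3])]
heater_round [(0.73, [279.6, 199.7, 28.1, 26.5])]
dropper [(0.53, [410.6, 198.9, 22.2, 19.1])]
vial [(0.84, [195.8, 200.6, 17.5, 20.4])]
{'mtx': array([[390.77475515,   0.        , 316.33499124],
       [  0.        , 390.77475515, 245.93884701],
       [  0.        ,   0.        ,   1.        ]]), 'T_tool_cam': array([[ 3.83775215e-04,  9.60937056e-01,  2.76766738e-01,
         7.11355558e-02],
       [ 9.99999922e-01, -3.94392267e-04, -1.73035270e-05,
         9.51214181e-05],
       [ 9.25270609e-05,  2.76766723e-01, -9.60937132e-01,
        -1.59529042e-01],
       [ 0.00000000e+00,  0.00000000e+00,  0.00000000e+00,
         1.00000000e+00]])} 1.1
```

View pics/scene0.png

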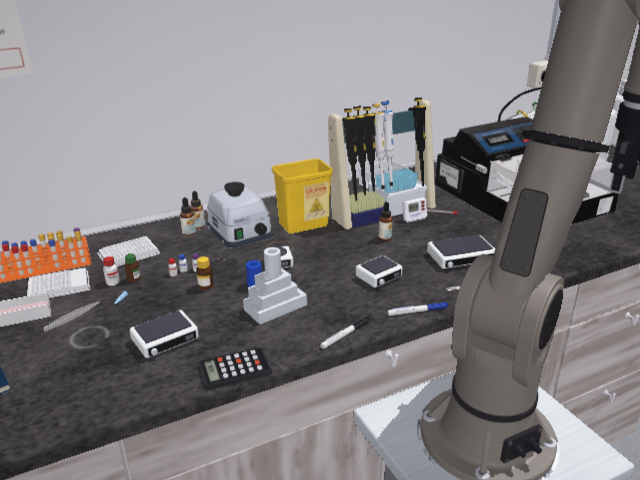

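View pics/top0.png

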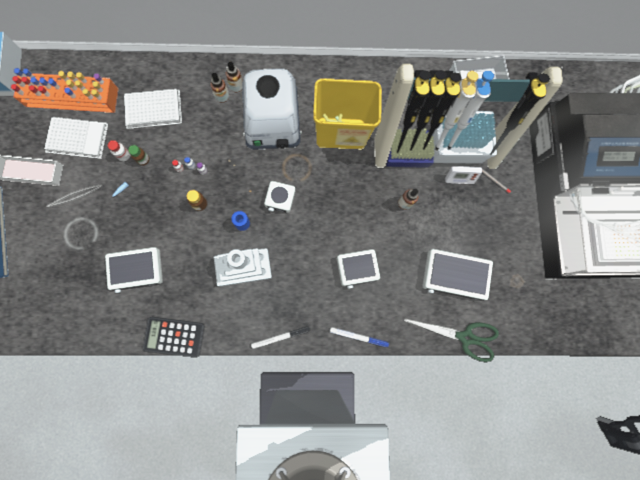

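The top view shows the stack at (243,265) with the round block on top at (237,260). The candidates for the round block are the bare one on the stack (237,260) and the blue look-alike at (241,220), so I choose the bare one. Heaters: medium (133,269), small (360,268), large (459,275), round (280,197). Bystanders: vial (196,200) and dropper (409,199). The two rear droppers at (218,85) and (233,75) and the red and green vials at (118,150) and (138,155) are not involved. Next I'll look closely with the wrist camera.

```bash
cat > h.py <<'E'
from station import robot, fingers, vision, workorder, recognise
import numpy as np, cv2
from scipy.spatial.transform import Rotation as Ro
F=np.diag([1,-1,-1.])
def cam(name):
    k=vision.calibration(name)
    if name!="wrist":
        T=np.linalg.inv(k["extrinsics"])
    else:
        B=np.eye(4); B[:3,:3]=Ro.from_euler("xyz",robot.current_eef_rot(),degrees=True).as_matrix(); B[:3,3]=robot.current_tool_pos()
        T=B@k["T_tool_cam"]
    return k["mtx"],T
def ground(px,z,c):
    K,T=c; px=np.atleast_2d(px).astype(float)
    d=np.c_[px,np.ones(len(px))]@np.linalg.inv(K).T@F@T[:3,:3].T
    return T[:3,3]+d*((z-T[2,3])/d[:,2])[:,None]
def project(P,c):
    K,T=c; p=(np.atleast_2d(P)-T[:3,3])@T[:3,:3]@F@K.T
    return p[:,:2]/p[:,2:]
def grab(tag=None):
    c=cam("wrist"); im=vision.grab_frame("wrist")
    if tag: cv2.imwrite(f"pics/{tag}.png",im[...,::-1])
    return im,c
E
python3 - <<'E'
from h import *
c=cam("top")
for n,p,z in [("stack",(243,266),.026),("round",(237,256),.133),("blue",(241,220),.05),("hm",(133,269),.036),("hs",(360,267),.036),("hl",(459,274),.036),("hr",(280,196),.036),("vial",(196,200),.03),("drop",(409,200),.04)]:
    print(n,ground(p,z,c)[0].round(3))
print(robot.current_eef_rot())
x,y=ground((243,266),.03,c)[0][:2]
t=robot.current_time_s()
robot.move_to([x-.03,y,.32],[180,0,0]); print(robot.current_joint_positions(),robot.current_time_s()-t)
im,k=grab("w_stack")
for n in "block_large block_medium block_small block_round heater_round".split(): print(n,[(round(d["p"],2),np.round(d["rect"],1)) for d in recognise(n,"wrist")[:3]])
print(robot.current_time_s())
E
```

```text
stack [0.486 0.154 0.026]
round [0.493 0.152 0.133]
blue [0.583 0.158 0.05 ]
hm [0.477 0.386 0.036]
hs [ 0.484 -0.1    0.036]
hl [ 0.47  -0.316  0.036]
hr [0.641 0.076 0.036]
vial [0.632 0.261 0.03 ]
drop [ 0.634 -0.211  0.04 ]
[1.79998765e+02 3.33386037e-03 2.47442755e+01]
[  25.59839194   14.25598846  -57.65576388   83.31766822   12.02084596
   88.99717058 -121.57776663] 2.475
block_large [(0.83, array([313.6, 169.4, 115.9,  74.3]))]
block_medium [(0.66, array([309.9, 170.8,  87.6,  67.4]))]
block_small [(0.94, array([312.9, 168.9,  68.1,  55.2])), (0.19, array([111.1, 177.2, 117.1,  85.3]))]
block_round [(0.91, array([312.8, 173.6,  45.8,  37.7])), (0.77, array([306.9,  72.5,  31.7,  41.1]))]
heater_round []
3.875
```

View pics/w_stack.png

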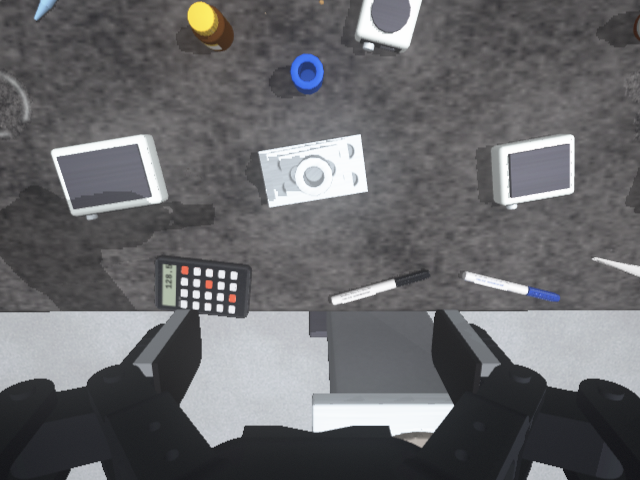

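The wrist view shows the stack at (313,170) with the bare round block on top (314,174) and the blue look-alike at (307,73). The medium heater is at (108,175), the small one at (535,170), the round one at (388,20) and the vial at (210,25). I'll take two more views to measure the plates and heights.

```bash
cat >> h.py <<'E'
def plates(im,c,z=.036):
    """dark plates enclosed by white housings -> list of (centre, long-axis angle, size, pixel centre)"""
    g=cv2.GaussianBlur(cv2.cvtColor(im,cv2.COLOR_RGB2GRAY),(3,3),0)
    w=(g>150).astype(np.uint8)
    cs,hi=cv2.findContours(w,cv2.RETR_CCOMP,cv2.CHAIN_APPROX_NONE); out=[]
    for q,hh in zip(cs,hi[0]):
        if hh[3]<0 or cv2.contourArea(q)<700: continue
        P=ground(q[:,0,:],z,c)[:,:2]
        (a,b),(s,t),_=r=cv2.minAreaRect((P*1000).astype(np.float32))
        bx=cv2.boxPoints(r); e=max([bx[1]-bx[0],bx[2]-bx[1]],key=np.linalg.norm)
        out.append((np.round([a,b],1),round(np.degrees(np.arctan2(e[1],e[0]))%180,1),np.round(sorted([s,t]),1),q[:,0].mean(0).round(1)))
    return out
E
python3 - <<'E'
from h import *
v=[]
for i,p in enumerate([[.44,-.2,.32],[.47,.06,.36],[.5,.23,.30]]):
    robot.move_to(p,[180,0,0]); im,c=grab(f"v{i}"); v.append((im,c)); print(p)
    for r in plates(im,c): print("  ",*r)
    for n in "block_round block_small heater_round heater_medium heater_small".split(): print("  ",n,[(round(d["p"],2),np.round(d["rect"],1)) for d in recognise(n,"wrist")[:2]])
print(robot.current_time_s(),robot.current_joint_positions())
np.save("c.npy",np.array([np.r_[c[0],c[1]] if 0 else c[1] for _,c in v]))
crop=lambda im,P,c,s:(lambda u:im[max(0,u[1]-s):u[1]+s,max(0,u[0]-s):u[0]+s])(project(P,c)[0].astype(int))
a=[cv2.resize(crop(im,[.487,.152,.08],c,55),(400,400),interpolation=cv2.INTER_CUBIC) for im,c in v[1:]]
cv2.imwrite("pics/crop1.png",np.hstack(a)[...,::-1])
print([project([.487,.152,.08],c)[0].astype(int)-55 for _,c in v[1:]])
E
```

```text
[0.44, -0.2, 0.32]
   [486.3 -97.2] 100.0 [49.3 66.3] [225.9 156.7]
   [ 472.6 -317.1] 78.9 [ 68.8 122.2] [422.3 164.6]
   block_round [(0.59, array([ 7.9, 63.5,  8.2, 32. ]))]
   block_small [(0.93, array([  8.8, 149.7,  17.5,  48.5]))]
   heater_round [(0.9, array([53.3, 18.4, 73.5, 36.9]))]
   heater_medium []
   heater_small [(0.96, array([230.2, 157.4,  86.9,  73.6]))]
[0.47, 0.06, 0.36]
   [486.3 -96.6] 100.1 [51.2 68.4] [442.2 179.4]
   [480.1 389.8] 98.8 [62.2 97.4] [ 46.8 185.2]
   [645.4  77.4] 179.8 [39.1 40.2] [298.4  36. ]
   block_round [(0.92, array([224.2, 183.1,  45.9,  37.2])), (0.6, array([226.8,  93. ,  37.4,  35.1]))]
   block_small [(0.75, array([229.3, 178.3,  63.1,  50.3]))]
   heater_round [(0.9, array([300.5,  37.6,  53.7,  70.1]))]
   heater_medium [(0.55, array([ 54.4, 185.4, 108.8,  79.9]))]
   heater_small [(0.94, array([440.4, 180.2,  74.5,  65.4])), (0.34, array([136.4,  50.8,  54. ,  40.2]))]
[0.5, 0.23, 0.3]
   [480.9 390.2] 98.6 [61.3 94.1] [170.1 218. ]
   block_round [(0.85, array([382.8, 117.8,  36.4,  33.4])), (0.59, array([399.2, 223.8,  52.8,  45.7]))]
   block_small [(0.76, array([386.8, 214.2,  66.7,  58.6]))]
   heater_round [(0.75, array([465.6,  55.5,  75.4,  74. ]))]
   heater_medium [(0.6, array([175.4, 218.4, 113.6,  83.5]))]
   heater_small [(0.84, array([600.1, 210.7,  79.8,  73.7])), (0.47, array([380.1, 211.3, 115.3,  75.7]))]
7.8917 [  14.95040681   27.86660999  -64.88539957   75.24046182   25.10994833
   91.87801132 -136.39349022]
[array([177, 129]), array([339, 166])]
```

View pics/crop1.png

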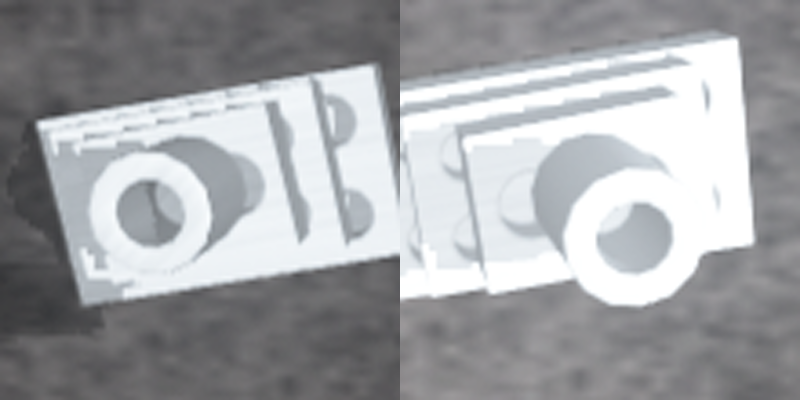

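Plates found, and their measured sizes agree with a height of 36 mm. The crop shows the bare round block's ring at view-1 pixel (218.5,187) and view-2 pixel (403.6,231), so it is bare aluminium and sits on the stack. The stack's long axis is at about 99°. I'll triangulate it and check IK.

```bash
cat >> h.py <<'E'
def tri(obs):
    A=np.zeros((3,3)); b=np.zeros(3)
    for px,c in obs:
        o=c[1][:3,3]; d=ground(px,0,c)[0]-o; d/=np.linalg.norm(d); M=np.eye(3)-np.outer(d,d); A+=M; b+=M@o
    return np.linalg.solve(A,b)
PL=dict(large=((.4726,-.3171),78.9),medium=((.4807,.3900),98.7),small=((.4863,-.0969),100.),round=((.6454,.0774),99.))
E
python3 - <<'E'
from h import *
K=vision.calibration("wrist")["mtx"]; T=np.load("c.npy")
c=[(K,t) for t in T]
print(tri([((218.5,187.0),c[1]),((403.6,231.2),c[2])]))
# small-block corners stereo: far-left corner (crop1 view2 (60,125))  ; heater_round centre two views
print("hs",tri([((225.9,156.7),c[0]),((442.2,179.4),c[1])]))
print("hm",tri([((46.8,185.2),c[1]),((170.1,218.0),c[2])]))
# round-heater plate: third view via threshold blob near rect
print("hr",ground((298.4,36.0),.036,c[1]))
for s in (0,-180):
  for n,((x,y),a) in list(PL.items())+[("stack",((.487,.152),99.))]:
    q=robot.inverse_kinematics([x,y,.16],[180,0,a+s]); print(n,a+s,None if q is None else np.round(q))
print(robot.tip_reach)
E
```

```text
[0.49085242 0.1542767  0.13331712]
hs [ 0.48663876 -0.09695607  0.03489952]
hm [0.48053548 0.39276709 0.03099815]
hr [[0.6456509  0.07741011 0.036     ]]
large 78.9 [ 75.  40. -71.  87.  38.  80.  -9.]
medium 98.7 [ -5.  41. -62.  78.  36.  81. -57.]
small 100.0 [ 56.  25. -62.  98.  23.  71.  -1.]
round 99.0 [ 27.  50. -72.  72.  47.  88. -29.]
stack 99.0 [ 26.  27. -62.  96.  25.  72. -32.]
large -101.1 [  60.   27.  -41.   87.   18.   72. -174.]
medium -81.3 [ -5.  41. -62.  78.  36.  81. 123.]
small -80.0 [  29.   15.  -24.   99.    7.   67. -167.]
round -81.0 [ -22.   32.   22.   75.  -12.   75. -171.]
stack -81.0 [ -61.   21.   54.   99.  -18.   69. -173.]
0.017
```

```bash
cat >> h.py <<'E'
D=lambda a:[180,0,a]
def st(m): print(m,np.round(robot.current_tool_pos(),3),"gap",round(float(robot.current_finger_gap()),3),"grip",np.round(robot.current_gripper_force(),1),"F",np.round(robot.current_contact_force(),1),"t",round(float(robot.current_time_s()),1))
def pick(x,y,z,a,up,force,op=1.0):
    fingers.gripper_to(op)
    robot.line_to([x,y,up],D(a),.3)
    robot.line_to([x,y,z+.03],None,.2); hit=robot.line_to([x,y,z],None,.06,f_stop=8); st(f"at hit={hit}")
    fingers.gripper_to(0,force); robot.pause(.2); st("gripped")
    p=robot.current_tool_pos(); robot.line_to([p[0],p[1],p[2]+.015],None,.08); robot.line_to([p[0],p[1],up],None,.2); st("lifted")
def place(x,y,z,a,up,rel):
    robot.line_to([x,y,up],D(a),.3); robot.line_to([x,y,z+.02],None,.2)
    hit=robot.line_to([x,y,z-.002],None,.03,f_stop=5); st(f"down hit={hit}")
    fingers.gripper_to(rel); robot.pause(.2); robot.line_to([x,y,z+.04],None,.12); robot.line_to([x,y,up],None,.3); st("clear")
E
python3 - <<'E'
from h import *
robot.move_to([.42,.1,.42],[180,0,0])
robot.move_j([-17,10,0,82,0,88,0]); st("neutral"); print(robot.current_eef_rot())
robot.move_to([.491,.154,.22],D(99)); print(np.round(robot.current_joint_positions()))
pick(.491,.154,.078+.040,99,.22,30)
place(*PL["round"][0],.036+.040,99,.19,.75)
print(np.round(robot.current_joint_positions()))
robot.move_to([.44,.15,.28],D(9)); im,c=grab("s2"); np.save("c2.npy",c[1])
u=project([.487,.152,.07],c)[0].astype(int); print(u,u-[70,50]); st("look"); print(np.round(robot.current_joint_positions()))
cv2.imwrite("pics/crop2.png",cv2.resize(im[max(0,u[1]-50):u[1]+50,u[0]-70:u[0]+70],(784,560),interpolation=cv2.INTER_CUBIC)[...,::-1])
cv2.imwrite("pics/s2r.png",im[...,::-1])
E
```

```text
neutral [0.483 0.13  0.32 ] gap 1.004 grip 0.0 F [ 0.2 -1.5  0.4] t 10.4
[-1.79948728e+02  3.38752034e-03  1.07017988e+02]
[-19.  14.  -0.  91.   0.  75. -10.]
at hit=False [0.491 0.154 0.118] gap 0.998 grip 0.0 F [-0.1  0.4  0. ] t 12.5
gripped [0.491 0.154 0.118] gap -0.004 grip 0.0 F [-0.1  0.   0.2] t 13.5
lifted [0.49  0.154 0.219] gap 0.0 grip 0.0 F [ 0.4 -0.7 -1.1] t 14.4
down hit=False [0.646 0.077 0.074] gap 0.005 grip 0.0 F [-0.7 -0.2  0.8] t 16.6
clear [0.646 0.077 0.191] gap 0.75 grip 0.0 F [ 0.1  0.2 -1.4] t 18.4
[-10.  31.   3.  71.  -2.  78.   2.]
[321 160] [251 110]
look [0.44  0.15  0.279] gap 0.758 grip 0.0 F [-0.6  0.5  0.2] t 20.0
[ -34.    6.   15.   92.   -1.   82. -100.]
```

View pics/s2.png

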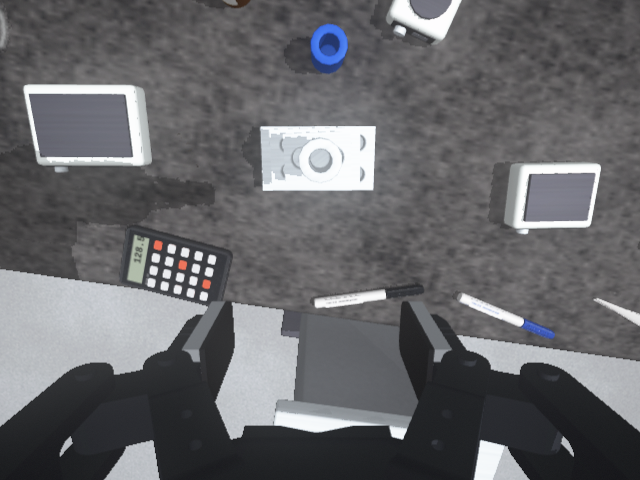

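View pics/crop2.png

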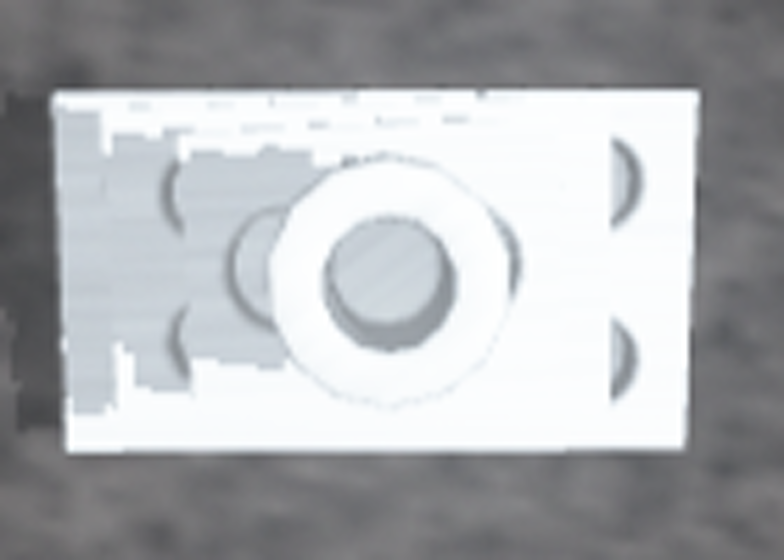

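The round block is still on the stack with its ring at about (320.6,160), so the fingers closed on nothing. I'll re-measure it before acting.

Run:
```python
from h import *
K=vision.calibration("wrist")["mtx"]; T=np.load("c.npy"); c2=(K,np.load("c2.npy"))
c=[(K,t) for t in T]
print(T[1],T[2],c2[1],sep="\n")
o=[((218.5,187.0),c[1]),((403.6,231.2),c[2]),((320.6,160.0),c2)]
for k in o: print(ground(k[0],.133,k[1]), ground(k[0],.08,k[1]))
P=tri(o);print(P,[project(P,k[1])-k[0] for k in o])
print(project([.491,.154,.133],cam("scene")),project([.491,.154,.133],cam("top")))
im=vision.grab_frame("scene"); print(recognise("block_round","scene")[:3])
cv2.imwrite("pics/sc2.png",cv2.resize(im[210:340,200:330],(560,560),interpolation=cv2.INTER_CUBIC)[...,::-1])
```

```text
[[-2.51109742e-03  9.60795770e-01  2.77245708e-01  5.41597241e-01]
 [-9.99995896e-01 -2.79497110e-03  6.28717743e-04  5.83594654e-02]
 [ 1.37896309e-03 -2.77242991e-01  9.60798846e-01  5.19086871e-01]
 [ 0.00000000e+00  0.00000000e+00  0.00000000e+00  1.00000000e+00]]
[[-2.62809082e-04  9.60994886e-01  2.76566014e-01  5.71523186e-01]
 [-9.99999365e-01 -5.55573178e-04  9.80214681e-04  2.29656024e-01]
 [ 1.09563395e-03 -2.76565581e-01  9.60994422e-01  4.59603760e-01]
 [ 0.00000000e+00  0.00000000e+00  0.00000000e+00  1.00000000e+00]]
[[ 1.56966274e-01  9.48669740e-01  2.74567502e-01  5.10336061e-01]
 [-9.87603696e-01  1.50573443e-01  4.43461198e-02  1.61231130e-01]
 [ 7.27247995e-04 -2.78124725e-01  9.60544694e-01  4.38603070e-01]
 [ 0.00000000e+00  0.00000000e+00  0.00000000e+00  1.00000000e+00]]
[[0.49089794 0.15433088 0.133     ]] [[0.48393821 0.16750533 0.08      ]]
[[0.49068486 0.1542203  0.133     ]] [[0.47756673 0.14197888 0.08      ]]
[[0.49112599 0.15464736 0.133     ]] [[0.48779443 0.15350555 0.08      ]]
[0.49096916 0.15440776 0.13343211] [array([[-0.18838239, -0.01424802]]), array([[-0.08929137, -0.20043298]]), array([[0.28288611, 0.29503975]])]
[[271.72725317 250.42407696]] [[235.97228635 257.09362515]]
[{'rect': [275.4, 261.4, 14.5, 29.9], 'p': 0.76}, {'rect': [252.8, 272.1, 14.8, 27.4], 'p': 0.7}, {'rect': [450.1, 254.6, 40.9, 34.2], 'p': 0.6}]
```

View pics/sc2.png

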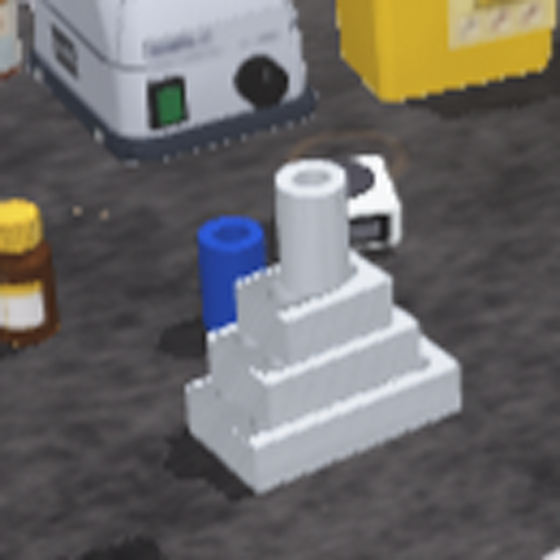

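The three wrist views and the scene camera agree on the block's position (0.491, 0.154, top 0.133), so I suspect the tool geometry. I'll look at the fingers around the block, open and then closed.

Run:
```python
from h import *
fingers.gripper_to(1.0)
robot.move_to([.491,.154,.2],D(99)); robot.line_to([.491,.154,.118],None,.2); print(robot.current_eef_rot(),robot.current_tool_pos())
a=vision.grab_frame("scene"); w=vision.grab_frame("wrist")
fingers.gripper_to(0.0,30); robot.pause(.2); st("closed")
b=vision.grab_frame("scene"); w2=vision.grab_frame("wrist")
f=lambda i:cv2.resize(i[150:340,190:380],(400,400),interpolation=cv2.INTER_CUBIC)
g=lambda i:cv2.resize(i[0:480,80:560],(400,400),interpolation=cv2.INTER_AREA)
s=np.vstack([np.hstack([f(a),f(b)]),np.hstack([g(w),g(w2)])]); cv2.imwrite("pics/f1.png",cv2.resize(s,(600,600))[...,::-1])
print(project([.491,.154,.118],cam("scene")))
```

```text
[ 1.79935563e+02 -8.57644204e-03  9.89978543e+01] [0.49157797 0.15422824 0.11871766]
closed [0.491 0.154 0.118] gap -0.0 grip 0.0 F [ 0.2  0.2 -0.3] t 23.5
[[272.05731419 256.91716747]]
```

View pics/f1.png

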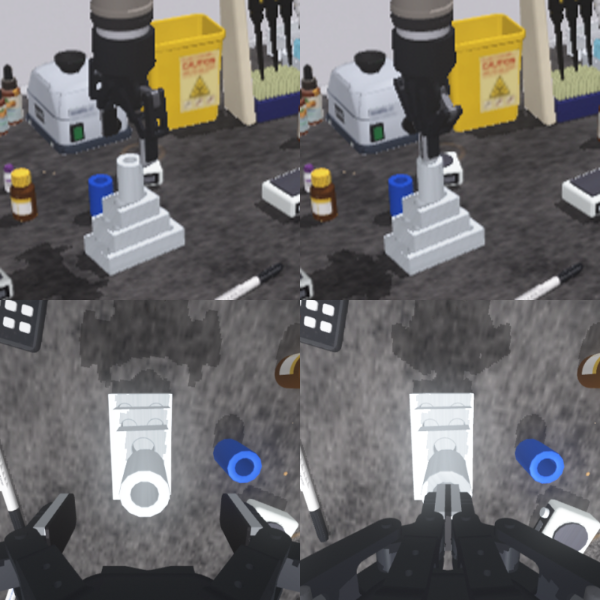

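The closed fingertips end above the ring (the wrist view puts them about 22 mm behind the TCP), so the real fingers are shorter than the description says. I'll measure the reach by touching clear worktop with closed and then open fingers.

Run:
```python
from h import *
robot.line_to([.491,.154,.2],None,.3); robot.move_to([.56,-.02,.10],D(90))
for g in (0.0,1.0):
    robot.line_to([.56,-.02,.05],None,.2)
    fingers.gripper_to(g)
    for z in (-.012,-.03,-.045):
        try: h=robot.line_to([.56,-.02,z],None,.04,f_stop=4)
        except robot.PlanningError as e: print("plan",z,e); break
        st(f"g{g} z{z} hit {h}")
        if h: break
    robot.line_to([.56,-.02,.05],None,.2)
```

```text
g0.0 z-0.012 hit False [ 0.56  -0.02  -0.012] gap -0.004 grip 0.0 F [-0.6  0.   0.5] t 27.2
g0.0 z-0.03 hit True [ 0.561 -0.02  -0.016] gap -0.003 grip 2.4 F [-1.2 -0.3  4.5] t 27.4
g1.0 z-0.012 hit False [ 0.56  -0.02  -0.012] gap 0.999 grip 0.0 F [0.9 0.7 0.6] t 30.7
g1.0 z-0.03 hit True [ 0.56  -0.02  -0.029] gap 0.998 grip 2.4 F [-1.1  0.4  5.2] t 31.1
```

Run:
```python
from h import *
robot.line_to([.56,-.02,.12],None,.25)
robot.move_to([.491,.154,.17],D(99))
pick(.491,.1544,.078+.003,99,.17,30)
assert robot.current_finger_gap()>.2
place(*PL["round"][0],.036+.003,99,.13,.8)
robot.move_to([.44,.13,.26],D(9)); im,c=grab("s3"); np.save("c3.npy",c[1])
u=project([.487,.152,.06],c)[0].astype(int); print(u-[65,47]); st("look")
A=cv2.resize(im[u[1]-47:u[1]+47,u[0]-65:u[0]+65],(780,564),interpolation=cv2.INTER_CUBIC)
cv2.imwrite("pics/crop3.png",A[...,::-1])
v=project([.645,.077,.09],c)[0]; print("hr px",v)
for n in ("block_small","block_round"): print([(round(d["p"],2),np.round(d["rect"],1)) for d in recognise(n,"wrist")[:3]])
```

```text
at hit=False [0.491 0.154 0.081] gap 1.001 grip 0.0 F [-1.2  0.  -0.1] t 34.4
gripped [0.491 0.154 0.081] gap 0.377 grip 33.2 F [-2.1  0.7  2.4] t 35.2
lifted [0.49  0.154 0.169] gap 0.377 grip 32.8 F [ 0.1 -0.3 -1.9] t 36.0
down hit=True [0.645 0.077 0.039] gap 0.377 grip 33.4 F [-0.6 -0.   4.3] t 37.9
clear [0.646 0.077 0.131] gap 0.802 grip 0.0 F [-0.1  0.1 -1.3] t 39.4
[235 110]
look [0.44  0.13  0.259] gap 0.802 grip 0.0 F [-0.3 -0.4  0.4] t 41.0
hr px [433.56538616 -44.69434075]
[(0.84, array([295.4, 153.4,  74.5,  52.9]))]
[(0.63, array([307.2,  38. ,  40. ,  52.5])), (0.61, array([ 4.149e+02,  3.000e-01,  2.150e+01, -5.000e-01])), (0.3, array([545.8, 197.6,  99.4,  73.3]))]
```

View pics/crop3.png

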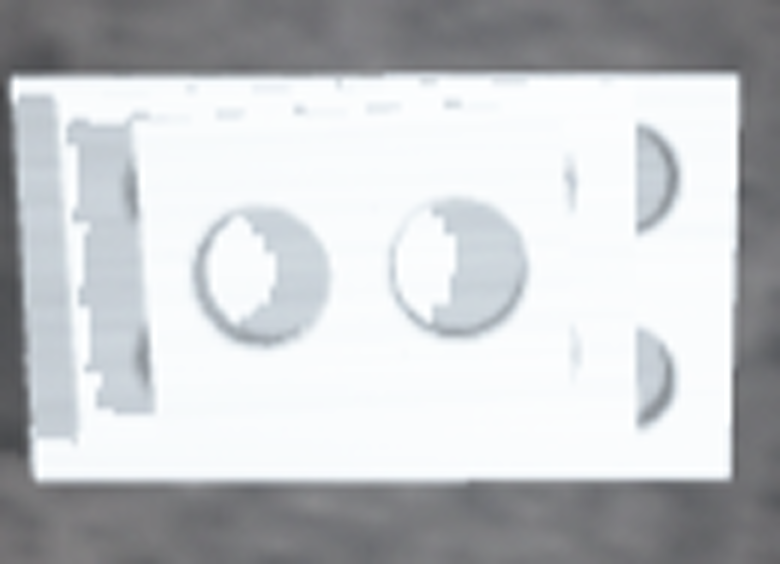

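The crop shows the small block's two wells at crop (261,276) and (458,268), so its centre is at image (294.9,155.3). The medium block's wells show on the right, and the large block's outline spans image corners of roughly (237,123)–(358,190). Small block next.

Run:
```python
from h import *
K=vision.calibration("wrist")["mtx"]; c=(K,np.load("c3.npy"))
w=ground(np.array([[261,276],[458,268]])/6+[235,110],.078,c); m=w.mean(0); d=w[0]-w[1]; a=np.degrees(np.arctan2(d[1],d[0])); print(m,a)
L=ground(np.array([[12,78],[740,75],[732,480],[35,480]])/6+[235,110],.026,c); print("large top?",L.mean(0),L.round(3).tolist())
a=float(np.clip(a,95,103))
fingers.gripper_to(.85)
robot.move_to([m[0],m[1],.12],D(a))
pick(m[0],m[1],.052-.017,a,.12,50,.85)
assert robot.current_finger_gap()>.3
place(*PL["small"][0],.036-.017,100,.11,.8)
robot.move_to([.44,.13,.22],D(9)); im,c=grab("s4"); np.save("c4.npy",c[1])
u=project([.487,.152,.04],c)[0].astype(int); print(u-[70,52]); st("look")
A=cv2.resize(im[u[1]-52:u[1]+52,u[0]-70:u[0]+70],(770,572),interpolation=cv2.INTER_CUBIC)
cv2.imwrite("pics/crop4.png",A[...,::-1])
```

```text
[0.48932285 0.15622723 0.078     ] 101.3072315846707
large top? [0.48491949 0.15495253 0.026     ] [[0.507, 0.218, 0.026], [0.526, 0.103, 0.026], [0.462, 0.092, 0.026], [0.444, 0.207, 0.026]]
at hit=False [0.489 0.156 0.035] gap 0.852 grip 0.0 F [ 0.7  0.4 -1. ] t 44.3
gripped [0.49  0.156 0.036] gap 0.51 grip 52.7 F [-0.1 -1.6  4.1] t 44.9
lifted [0.489 0.156 0.119] gap 0.51 grip 52.1 F [-0.4 -0.3 -1.4] t 45.7
down hit=True [ 0.486 -0.097  0.02 ] gap 0.502 grip 52.8 F [-1.   0.3  3.9] t 47.8
clear [ 0.487 -0.097  0.111] gap 0.802 grip 0.0 F [ 0.1 -0.2 -0.6] t 49.2
[228 106]
look [0.44  0.129 0.22 ] gap 0.8 grip 0.0 F [-0.1 -0.9 -0.1] t 51.1
```

View pics/crop4.png

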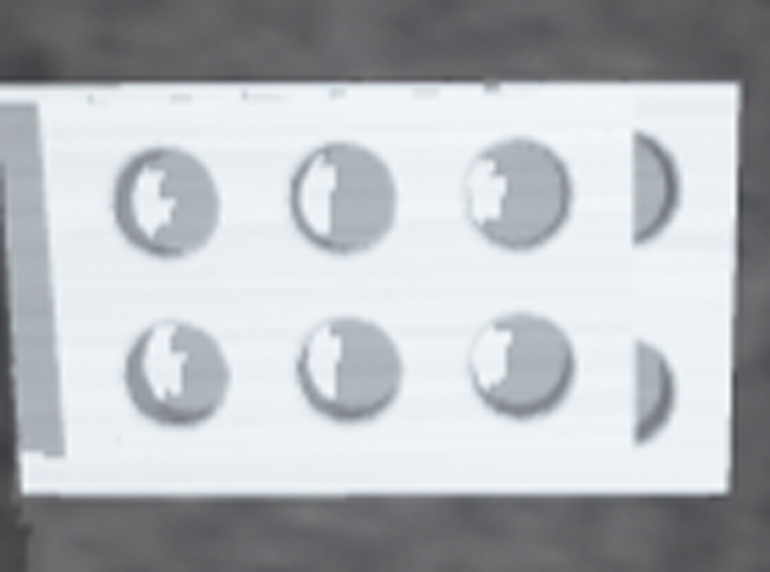

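The medium block's six wells are visible, with the middle pair at crop (343,198) and (350,368).

Run:
```python
from h import *
K=vision.calibration("wrist")["mtx"]; c=(K,np.load("c4.npy"))
w=ground(np.array([[166,202],[177,372],[519,194],[522,364],[343,198],[350,368]])/5.5+[228,106],.052,c); m=w.mean(0); d=w[:2].mean(0)-w[2:4].mean(0); a=np.degrees(np.arctan2(d[1],d[0])); print(m,a)
a=float(np.clip(a,95,103))
fingers.gripper_to(1.)
robot.move_to([m[0],m[1],.10],D(a))
pick(m[0],m[1],.026-.019,a,.10,60)
assert robot.current_finger_gap()>.4
place(*PL["medium"][0],.036-.019,98.7,.10,1.0)
robot.move_to([.44,.13,.22],D(9)); im,c=grab("s5"); np.save("c5.npy",c[1])
u=project([.485,.155,.026],c)[0].astype(int); print(u-[75,55]); st("look")
A=cv2.resize(im[u[1]-55:u[1]+55,u[0]-75:u[0]+75],(750,550),interpolation=cv2.INTER_CUBIC)
cv2.imwrite("pics/crop5.png",A[...,::-1])
g=cv2.cvtColor(im,cv2.COLOR_RGB2GRAY); cs,_=cv2.findContours((g>150).astype(np.uint8),cv2.RETR_EXTERNAL,2)
q=[k for k in cs if cv2.pointPolygonTest(k,(float(u[0]),float(u[1])),False)>0]
for k in q: 
  r=cv2.minAreaRect((ground(k[:,0],.026,c)[:,:2]*1000).astype(np.float32)); print(r)
```

```text
[0.4877317  0.15811079 0.052     ] 100.27821658468584
at hit=False [0.488 0.158 0.007] gap 1.0 grip 0.0 F [ 0.2 -0.7 -0.4] t 54.5
gripped [0.488 0.158 0.008] gap 0.616 grip 65.1 F [-0.5  0.3  5.6] t 55.1
lifted [0.487 0.158 0.099] gap 0.62 grip 64.2 F [ 0.1 -0.  -3.8] t 55.9
down hit=True [0.481 0.39  0.018] gap 0.624 grip 64.9 F [ 0.3 -0.2  5.2] t 58.0
clear [0.482 0.391 0.101] gap 1.0 grip 0.0 F [-0.2  0.4  0.2] t 59.4
[223 104]
look [0.44  0.131 0.219] gap 0.999 grip 0.0 F [-0.3  0.4  0.5] t 60.5
((485.2549743652344, 155.81326293945312), (63.80968475341797, 116.66555786132812), 9.191671371459961)
```

View pics/crop5.png

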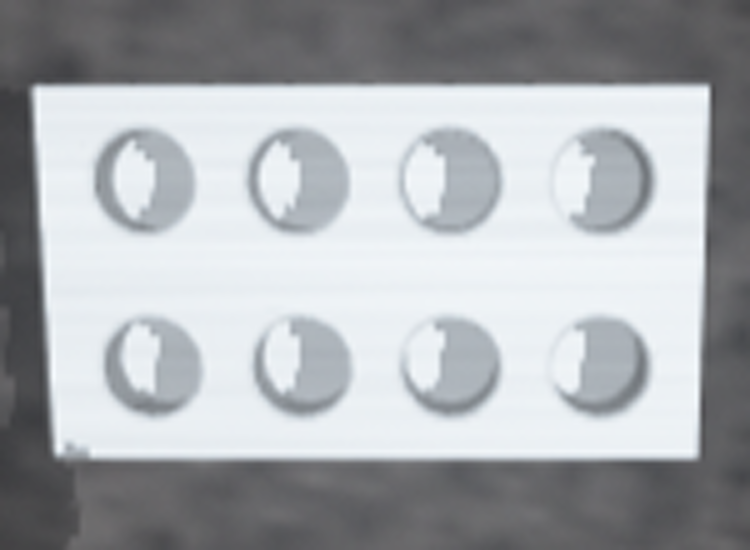

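The large block is alone on the worktop with eight wells, at (0.4853, 0.1558) and 9.2°. I'll move it, then check everything.

Run:
```python
from h import *
robot.move_to([.4853,.1558,.08],D(99.2))
pick(.4853,.1558,-.021,99.2,.10,70)
assert robot.current_finger_gap()>.5
place(*PL["large"][0],.036-.021,78.9,.10,1.0)
V=[]
for i,p in enumerate([[.44,-.15,.30],[.47,.22,.34]]):
    robot.move_to(p,D(9)); V.append(grab(f"e{i}"))
st("end")
for im,c in V:
  for n,z in (("large",.062),("medium",.062),("small",.062),("round",.091)):
    P=PL[n][0]; u=project([*P,z],c)[0]
    if 30<u[0]<610 and 15<u[1]<280: print(n,u.round(1))
cv2.imwrite("pics/end.png",cv2.resize(np.hstack([im[:300] for im,c in V]),(800,188*1),interpolation=cv2.INTER_AREA)[...,::-1])
cv2.imwrite("pics/endv.png",np.vstack([im[:300] for im,c in V])[...,::-1])
```

```text
at hit=False [ 0.485  0.156 -0.021] gap 0.999 grip 0.0 F [-0.3 -0.5 -0.1] t 63.7
gripped [ 0.486  0.156 -0.02 ] gap 0.737 grip 80.8 F [-0.8 -0.9  5.8] t 64.2
lifted [0.484 0.156 0.099] gap 0.734 grip 79.6 F [ 0.1  0.3 -6.6] t 65.3
down hit=True [ 0.473 -0.317  0.016] gap 0.733 grip 80.5 F [ 0.6 -0.5  5.1] t 68.1
clear [ 0.473 -0.318  0.101] gap 0.999 grip 0.0 F [-0.5  1.2 -0.5] t 69.4
end [0.471 0.217 0.34 ] gap 1.002 grip 0.0 F [ 0.3 -0.8 -0.5] t 72.4
large [483.4 199.1]
small [271.  150.6]
medium [162.9 166.3]
small [588.5 227.3]
round [490.5  45.5]
```

View pics/endv.png

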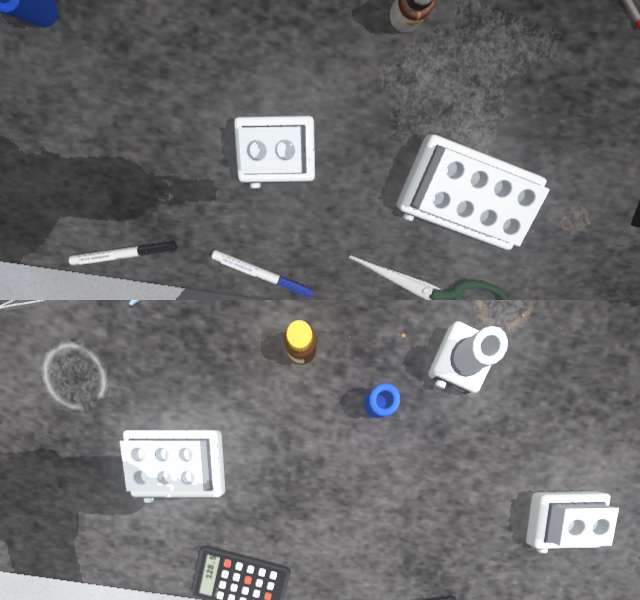

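In the end views all four blocks sit within 1 px of their predicted plate-centre pixels: large (484,198), small (271,150), medium (162.5,166), round (490,45). The vial and dropper still stand, so I'm handing in.

```bash
python3 -c "
from station import workorder; print(workorder.close_job())"
```

```text
the job is handed in; nothing more can be done
None
```

The job is handed in: all four blocks sit centred and squared on their own heater plates in the final camera views, with the dropper bottle and vial still standing; the clock read about 72 s of 112 s, and no verdict came back.

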